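# Slide the drip tray home and start the rinse

## Robot

A 6-joint arm with a two-finger parallel gripper is mounted at the origin on a cart in front of the work surface, level with it; the furniture and walls round the work are solid. World frame = base frame: x ahead of the robot, y to its left, z up, the work surface at z = 0. Lengths are in m, angles in rad, forces in N, time in s.
With the tool pointing down it reaches from about 0.25 to 0.775 m from the base axis. Payload 4 kg.
Tool frame: the origin (TCP) lies between the finger pads; the fingertips stand 8 mm ahead of it and the grasp point (between the pads) lies 11 mm behind it; z points along the fingers, y is the line along which they close (so a half turn about z gives the same grasp; the last joint's range is limited). The gripper opens to 94 mm and grips with 3 to 60 N. Pads are 16 mm wide; open, the fingers measure 119 mm over their backs; the gripper's body (75 mm by 177 mm) begins 78 mm behind the grasp point.
Start: joints at [1.159, 0.087, 1.371, -0, 1.684, -0.103], TCP at [0.167, 0.524, 0.214] pointing down, gripper open.
Joint ranges: [-3.1, 3.1], [-0.76, 2.03], [0.27, 2.55], [-1.08, 4.22], [0.17, 2.65], [-2.57, 2.57]. Speed limits (rad/s): [2.79, 2.79, 3.14, 3.14, 3.14, 3.14].

## Interface

Orientations are given as a unit quaternion [w, x, y, z].
In Python, from rig import robot gives the robot as it stands.
- The arm moves only by the tool play_rows, never from a script. Its argument "increments" is a list of rows, each a list of 4 numbers: the shift along the tool's x, y, z in mm, then the turn about the tool's z in degrees. In form: [[x, y, z, spin], ...]. A call has 1 to 8 rows; each row is the pose to reach, as a shift and turn from the pose commanded when the call began, along the tool's axes at that moment; what a row does not reach only later rows make up. A row lasts 1/10 s, in which the tool goes at most 50 mm and 8.59 degrees, less where a joint would pass 70% of its speed; a pose out of reach is approached as far as the arm can. A call with a gripper value outside its range is refused whole. "gripper" is the opening, from -1 (shut) to 1 (fully open), so that 0 is half open, set as the call begins (left out, the last holds). The fingers move at their own pace and stop on an object; "newtons" is the grip in N (left out, the last holds). Time passes only in rows, so rows that repeat a pose let the fingers close. It gives the time, the measured TCP pose, the force, the opening and the grip force at its end, in the units of the state.
- robot.sense(): the state, without advancing time (a new reading comes with each control period).
- robot.grab_frame(name): name is "scene" or "top" or "wrist"; returns a dict with "color" (480x640x3 uint8, red, green, blue), "depth" (480x640 float32, m along the optical axis (not along the pixel's ray), 0 where there is no reading), "fx", "fy", "cx", "cy" (pixels), "dist" ([k1, k2, p1, p2, k3] as OpenCV has them; the pictures are not rectified), "pose" (4x4, takes a point from camera to world coordinates). Camera axes: x right, y down, z forward; pixel columns grow to the right and rows downward; lengths in m; the calibration is good to about 2 mm. A picture is of the moment at which its call begins.
- robot.close_job(): hands the job in; it is judged then, once.
The state is a dict: "t": time; "joint_pos": joint angles; "joint_vel": joint speeds; "joint_torque": joint torques, N m; "position": TCP position; "eef_rot": TCP orientation; "ft_force": force on the tool from outside, world axes, zero at the start; "ft_torque": the same for the moment, N m; "width": finger opening in m; "grasp_force": force on a finger pad.
Only numpy, scipy, OpenCV 4.12 (cv2) and the standard library are available. Lean on these libraries where they do the work, as an engineer would, in place of code of your own. Each camera call takes 0.05 s, during which the arm holds its last target. There are 200 camera calls.

## Task

The coffee machine's drip tray has been emptied and lies on the worktop in front of the machine. With the fingertips only, never lifting or tipping it, push it along the worktop into the narrow gap between the machine's two feet until it is fully home against the back; only then start the rinse: press the round metal button on the end of the foot right down and let go. Leave the mug, the jar and the canister where they stand.

Things in the scene. Friction and masses are not known exactly. Their poses are not given: they have to be found in the camera images.
- coffee_machine: Compact grey capsule coffee machine with a black head, fixed, 160 mm wide, 230 mm high. Origin: on the worktop where the tray's centre lies when the tray is fully home (its back then 2 mm or less from the column's face at x = +67 mm). x points from its open front to its back (the tray goes in along +x), y across, z up. The head overhangs only behind x = +14 mm, from 136 mm height up.
- gap_mouth (a point): Middle of the mouth of the gap, on the worktop, 56 mm in front of the machine's origin; axes as the machine's. Two fixed feet, 30 mm wide, 32 mm high, bound the gap: inner faces at y = +50 and -50 mm (gap 100 mm wide), running back from x = +15 mm here to the column; each foot ends in front in a round nose of 15 mm radius about x = +15, y = +65 or -65 mm.
- drip_tray: Loose black drip tray with a slotted steel grille: flat slab 130 mm long (x), 96 mm wide (y), 30 mm high, upright sides (grille, above 26 mm, inset 7 mm), corners rounded to 12 mm in plan, 0.18 to 0.35 kg; slides on the worktop. Origin: centre of its underside. It starts off the gap's axis, to +y, its x axis up to 20 degrees off the machine's. Home, its front edge is 9 mm proud of the feet.
- rinse_button_top (a point): Centre of the top of the rinse button: a round metal cap, 21 mm across, standing 6 mm proud of the nose of the foot on the machine's +y side, 38 mm above the worktop, at x = -41, y = +65 mm from the machine's origin; it is pressed straight down.
- rinse_button (a joint): Travel of the rinse button: 0 = up, 0.004 m = fully down; a spring returns it. It yields from about 1.3 N and is fully down at about 4 N.
- mug: White mug, 86 mm across without its handle, 92 mm high, standing by the machine's -y side. Origin: underside, centre of its outline. Must stay.
- jar: Glass jar with a dark lid, 76 mm across, 98 mm high, standing by the rear of the machine's -y side. Origin: centre of its underside. Must stay.
- canister: Pale canister with a wooden lid, 102 mm across, 140 mm high, standing by the machine's +y side. Origin: centre of its underside. Must stay.

How it is judged:
On the way, in this order (a step that is already met when the one before it is completed fails the run):
1. the tray is pushed fully home in the gap (x of drip_tray in the frame of coffee_machine between -0.005 and 0.006 m and y of drip_tray in the frame of coffee_machine between -0.005 and 0.005 m and angle between the x axis of drip_tray and the x axis of coffee_machine, either way round below 0.06 rad), for 0.2 s.
2. the button is pressed down (value of joint rinse_button above 0.003 m), for 0.1 s.
At the end, for the whole second after the job is handed in: The tray lies flat and at rest in the gap, within 5 mm of its home position lengthwise and square to 0.06 rad; the button has been pressed at least 3 mm after that, and is up again (all of step 1 and height (world z) of drip_tray below 0.004 m and angle between drip_tray's own z axis and vertical below 0.05 rad and linear speed of drip_tray below 0.01 m/s and value of joint rinse_button below 0.001 m); the robot touches nothing.
It fails at once if the button is pressed while the tray is not home (value of joint rinse_button above 0.002 m and not (x of drip_tray in the frame of coffee_machine above -0.006 m)).
It fails at once if the tray is lifted off the worktop or tipped (height (world z) of drip_tray above 0.008 m or angle between drip_tray's own z axis and vertical above 0.15 rad).
It fails at once if the mug, jar or canister is disturbed (distance of any of mug, jar, canister from where it was at the start of the episode above 0.02 m).
It also fails if it takes over 58 s, if anything falls off the work surface, if the arm or the gripper's body presses on something with over 40 N, if the wrist force passes 120 N, or if a joint passes its speed limit or range.

## Working session

There is one attempt and no reset: what is moved stays moved. The work goes in short steps, Python scripts to look and compute and a tool call to move; the robot and the scene stay as the last step left them, time stands still between calls to the robot, and variables do not carry over. Pictures are saved under pics/ and viewed, at most 10 in all, crops included, and the job is handed in when it is done.

Besides the shell and the picture viewer there is one more tool, called after "Emit:" in YAML: its name, and indented under it one key for each argument. play_rows: Moves the arm, as the interface text tells. Its arguments: {"type":"object","properties":{"increments":{"type":"array","items":{"type":"array","items":{"type":"number"}}},"gripper":{"type":"number"},"newtons":{"type":"number"}},"required":["increments"]}

```bash
mkdir -p pics
cat > h.py <<'E'
import numpy as np, cv2
from rig import robot
def snap(n,tag):
    f=robot.grab_frame(n); cv2.imwrite(f'pics/{tag}.png',f['color'][:,:,::-1])
    np.savez(f'pics/{tag}.npz',**{k:np.array(v) for k,v in f.items()}); return f
def K(f): return np.array([[f['fx'],0,f['cx']],[0,f['fy'],f['cy']],[0,0,1]],float)
def rays(f,uv):
    p=cv2.undistortPoints(np.array(uv,float).reshape(-1,1,2),K(f),np.array(f['dist'],float))[:,0]
    d=np.c_[p,np.ones(len(p))]@f['pose'][:3,:3].T
    return f['pose'][:3,3],d
def plane(f,uv,z):
    o,d=rays(f,uv); return o+d*((z-o[2])/d[:,2])[:,None]
def cloud(f):
    D=f['depth']; v,u=np.mgrid[:480,:640]
    p=cv2.undistortPoints(np.stack([u,v],-1).reshape(-1,1,2).astype(float),K(f),np.array(f['dist'],float))[:,0]
    P=np.c_[p,np.ones(len(p))]*D.reshape(-1,1)
    return (P@f['pose'][:3,:3].T+f['pose'][:3,3]).reshape(480,640,3)
E
python3 - <<'E'
from h import *
a=snap('top','top0'); b=snap('scene','sc0')
print(a['pose'],b['pose'],robot.sense())
cv2.imwrite('pics/both.png',cv2.resize(np.vstack([a['color'],b['color']])[:,:,::-1],(400,600)))
E
```

```text
[[-0.01297031 -0.9874588   0.15734321  0.39669795]
 [-0.99988879  0.01396662  0.00522802  0.13907879]
 [-0.00736001 -0.1572579  -0.98753014  0.89274798]
 [ 0.          0.          0.          1.        ]] [[ 0.6249355  -0.54938175  0.55464882 -0.05000991]
 [-0.78047593 -0.42357053  0.45983186 -0.34592769]
 [-0.01769034 -0.72025531 -0.69348348  0.79858367]
 [ 0.          0.          0.          1.        ]] {'t': 0.1, 'joint_pos': array([ 1.15888313e+00,  8.78774699e-02,  1.37206213e+00,  1.53565482e-05,
        1.68357100e+00, -1.03135665e-01]), 'joint_vel': array([ 0.00013395, -0.00134812, -0.00548286, -0.00012502, -0.0005907 ,
        0.0005403 ]), 'joint_torque': array([ 1.93148408e-03, -3.41254449e+01, -3.03300011e+01,  7.18595157e-02,
        3.04271781e-02, -1.10288179e-04]), 'position': array([0.1669766 , 0.52356288, 0.21244396]), 'eef_rot': array([-2.51616210e-04,  1.53775246e-01,  9.88105386e-01, -9.25402856e-04]), 'ft_force': array([-0.63357731, -0.69054958,  0.82090677]), 'ft_torque': array([ 0.00193683, -0.01603388,  0.02185248]), 'grasp_force': 0.0, 'width': 0.0939394018812177}
```

View pics/top0.png

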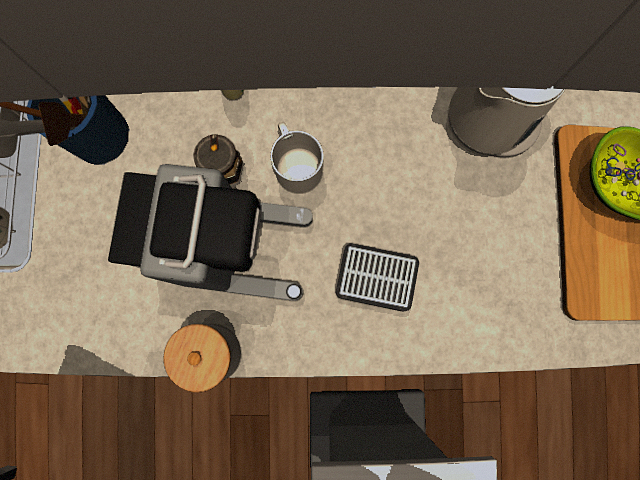

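View pics/sc0.png

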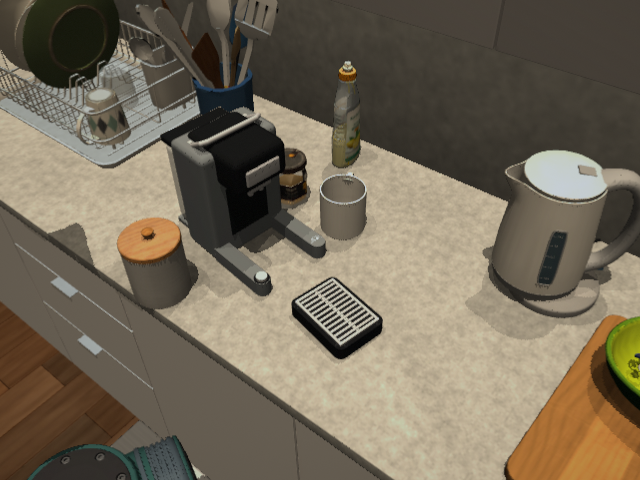

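The top view shows the machine with its feet pointing right (noses at about (304,215) and (293,291)). The button is at (293,291), the tray at (377,277), the mug at (297,160) and the canister at (197,357). The scene view agrees, with the button at (262,278) and the tray at (337,317). Next I'll measure the feet, button and tray.

```bash
python3 - <<'E'
from h import *
L=lambda t:{k:v for k,v in np.load(f'pics/{t}.npz').items()}
a,b=L('top0'),L('sc0')
# button two-view
def btn(f,c,r=14):
    g=cv2.cvtColor(f['color'],cv2.COLOR_RGB2GRAY)[c[1]-r:c[1]+r,c[0]-r:c[0]+r]
    m=(g>185).astype(np.uint8); n,l,s,ce=cv2.connectedComponentsWithStats(m)
    i=1+s[1:,4].argmax(); return ce[i]+np.array(c)-r, s[i]
for z in (.03,.038):
  pa,sa=btn(a,(293,291)); pb,sb=btn(b,(262,278))
  print(z,pa,sa,pb,sb,plane(a,[pa],z),plane(b,[pb],z))
def tri(pa,pb):
    oa,da=rays(a,[pa]); ob,db=rays(b,[pb]); A=np.c_[da[0],-db[0]]; s=np.linalg.lstsq(A,ob-oa,rcond=None)[0]
    return (oa+s[0]*da[0]+ob+s[1]*db[0])/2, np.linalg.norm(oa+s[0]*da[0]-ob-s[1]*db[0])
print('btn tri',tri(pa,pb))
for n,f in (('top',a),('sc',b)):
    C=cloud(f); z=C[...,2]; 
    m=((z>.015)&(z<.05)&(C[...,1]<.23)&(C[...,1]>-.1)&(C[...,0]<.5)&(C[...,0]>.15))
    mm=m.astype(np.uint8); k,l,s,ce=cv2.connectedComponentsWithStats(mm)
    for i in range(1,k):
        if s[i,4]>300:
            P=C[l==i]; P=P[P[:,2]>.022]
            print(n,s[i],ce[i],np.median(P[:,2]),cv2.minAreaRect(P[:,:2].astype(np.float32)*1000))
C=cloud(a); z=C[...,2]
print('worktop z',np.median(z[300:340,430:500]))
m=((z>.024)&(z<.036)&(C[...,1]<.35)&(C[...,1]>.1)&(C[...,0]<.5)&(C[...,0]>.15)).astype(np.uint8)
k,l,s,ce=cv2.connectedComponentsWithStats(m)
for i in range(1,k):
    if s[i,4]>200:
        P=C[l==i][:,:2]; print('foot',s[i],ce[i],np.median(C[l==i][:,2]),cv2.minAreaRect(P.astype(np.float32)*1000))
        # centreline: bin along y
        for y in np.arange(P[:,1].min()+.02,P[:,1].max(),.02):
            q=P[abs(P[:,1]-y)<.002]; print('  y%.3f x %.4f..%.4f'%(y,q[:,0].min(),q[:,0].max()))
        print('  ymin',P[:,1].min())
E
python3 - <<'E'
import cv2
i=cv2.imread('pics/top0.png')[180:330,200:430]
cv2.imwrite('pics/c1.png',cv2.resize(i,(800,522),interpolation=cv2.INTER_CUBIC))
E
```

```text
0.03 [293.5 291. ] [  9   9  12  11 100] [261.         275.04615385] [ 8  8 11  7 65] [[0.44325144 0.18289293 0.03      ]] [[0.45007959 0.19123946 0.03      ]]
0.038 [293.5 291. ] [  9   9  12  11 100] [261.         275.04615385] [ 8  8 11  7 65] [[0.44281976 0.18248666 0.038     ]] [[0.44487428 0.18564822 0.038     ]]
btn tri (array([0.44236017, 0.1824855 , 0.04222169]), np.float64(0.0006299072964358307))
top [ 336  256   83   55 3690] [378.77127371 280.58157182] 0.02736250283702424 ((465.322021484375, 40.79850769042969), (129.16395568847656, 94.62303161621094), 77.55564880371094)
top [266 280  37  20 604] [283.10099338 289.86589404] 0.031932253252849874 ((445.2709045410156, 199.41236877441406), (62.97785949707031, 28.389545440673828), 82.56607818603516)
sc [238 260  33  33 612] [255.11111111 276.2745098 ] 0.03200185253848198 ((445.65582275390625, 199.86703491210938), (62.26323699951172, 32.18172073364258), 83.53208923339844)
sc [ 292  283   91   72 3512] [335.29726651 317.59140091] 0.02789622917288137 ((464.3143310546875, 43.8722038269043), (132.6406707763672, 93.7523422241211), 79.35244750976562)
worktop z 0.00018994909785863268
foot [ 225  271   78   29 1158] [261.38082902 286.97409326] 0.03140588068276834 ((449.3053894042969, 232.04409790039062), (129.0205535888672, 35.18231201171875), 78.62801361083984)
  y0.189 x 0.4299..0.4569
  y0.209 x 0.4320..0.4604
  y0.229 x 0.4353..0.4622
  y0.249 x 0.4389..0.4676
  y0.269 x 0.4407..0.4695
  y0.289 x 0.4427..0.4784
  ymin 0.16853675688731898
```

View pics/c1.png

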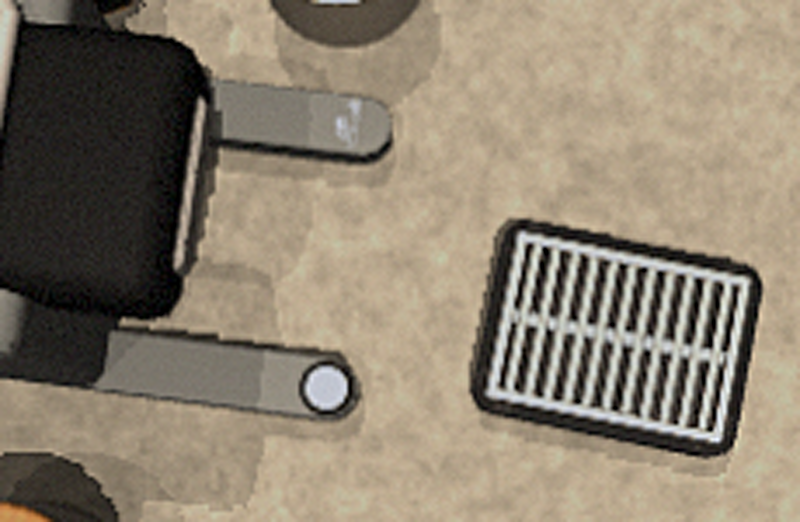

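The crop shows both feet clearly and the tray, yawed a few degrees more than the machine. I'll fit the second foot to get the axis.

Run:
```python
from h import *
L=lambda t:{k:v for k,v in np.load(f'pics/{t}.npz').items()}
for n in ('top0','sc0'):
    f=L(n); C=cloud(f); z=C[...,2]
    for lo,hi in ((.40,.50),(.53,.63)):
        m=((z>.026)&(z<.046)&(C[...,1]<.27)&(C[...,1]>.1)&(C[...,0]<hi)&(C[...,0]>lo)).astype(np.uint8)
        k,l,s,ce=cv2.connectedComponentsWithStats(m); i=1+s[1:,4].argmax()
        P=C[l==i][:,:2]; mids=[]
        for y in np.arange(P[:,1].min()+.016,P[:,1].max()-.004,.004):
            q=P[abs(P[:,1]-y)<.003]; mids.append([y,q[:,0].min(),q[:,0].max()])
        M=np.array(mids); w=M[:,2]-M[:,1]
        p=[np.polyfit(M[:,0],c,1) for c in (M[:,1],M[:,2],(M[:,1]+M[:,2])/2)]
        print(n,lo,'tip y',np.sort(P[:,1])[:4].mean(),'w',np.median(w),'slopes',[round(np.degrees(np.arctan(q[0])),2) for q in p],'mid x at y=.2',np.polyval(p[2],.2),'yr',M[0,0],M[-1,0])
    # tray slab outline
    m=((z>.018)&(z<.04)&(C[...,1]<.15)&(C[...,1]>-.1)&(C[...,0]<.6)&(C[...,0]>.35)).astype(np.uint8)
    k,l,s,ce=cv2.connectedComponentsWithStats(m); i=1+s[1:,4].argmax(); P=C[l==i]
    print('tray',cv2.minAreaRect(P[:,:2].astype(np.float32)*1000))
    g=f['color'].max(2); gm=((g>140)&(l==i)).astype(np.uint8)
    gm=cv2.morphologyEx(gm,cv2.MORPH_CLOSE,np.ones((5,5)))
    c=max(cv2.findContours(gm,0,2)[0],key=cv2.contourArea); q=plane(f,c.reshape(-1,2),.03)
    print('grille',cv2.minAreaRect(q[:,:2].astype(np.float32)*1000))
```

```text
top0 0.4 tip y 0.16857141480874274 w 0.028566780490501098 slopes [np.float64(7.5), np.float64(9.25), np.float64(8.38)] mid x at y=.2 0.4452831141269578 yr 0.18453675688731896 0.26453675688731904
top0 0.53 tip y 0.15035603012029253 w 0.02992981313884313 slopes [np.float64(8.14), np.float64(7.85), np.float64(8.0)] mid x at y=.2 0.5757014202952033 yr 0.1663352630914966 0.23433526309149666
tray ((465.72869873046875, 40.77583312988281), (129.45545959472656, 95.14082336425781), 77.2485580444336)
grille ((465.9598693847656, 38.70216751098633), (119.87071228027344, 82.93619537353516), 78.05491638183594)
sc0 0.4 tip y 0.16959658791910737 w 0.03078866572368172 slopes [np.float64(7.84), np.float64(8.58), np.float64(8.21)] mid x at y=.2 0.4451566957069507 yr 0.18513426662453697 0.26513426662453704
sc0 0.53 tip y 0.15210336028385452 w 0.030690518346702778 slopes [np.float64(7.96), np.float64(6.88), np.float64(7.42)] mid x at y=.2 0.576392055708996 yr 0.16752719277289663 0.2635271927728967
tray ((467.317626953125, 43.63141632080078), (131.9084014892578, 99.75057983398438), 77.97334289550781)
grille ((467.7176208496094, 43.75574493408203), (116.39756774902344, 81.92071533203125), 77.51472473144531)
```

Emit:
play_rows:
  increments:
    - [-44,-48,0,-1]
    - [-89,-96,0,-2]
    - [-133,-143,0,-4]
    - [-178,-191,0,-5]
    - [-222,-239,0,-6]
    - [-266,-287,0,-7]
    - [-311,-334,0,-8.5]
    - [-355,-382,0,-9.7]
  gripper: 0.5

```text
t: 0.9
position: [0.3376, 0.1602, 0.2132]
eef_rot: [0.0, 0.069, 0.998, 0.0]
ft_force: [0.6, 0.2, 0.3]
width: 0.0702
grasp_force: 0.0
```

Emit:
play_rows:
  increments:
    - [0,0,0,0]
    - [0,0,0,0]
    - [0,0,0,0]

```text
t: 1.2
position: [0.3371, 0.1629, 0.2132]
eef_rot: [-0.0, 0.069, 0.998, 0.0]
ft_force: [0.1, 0.7, -0.2]
width: 0.0701
grasp_force: 0.0
```

Emit:
play_rows:
  increments:
    - [-22,-34,0,0]
    - [-44,-68,0,0]
    - [-66,-103,0,0]
    - [-66,-103,0,0]

```text
t: 1.6
position: [0.3896, 0.0495, 0.213]
eef_rot: [-0.0, 0.071, 0.997, -0.001]
ft_force: [-0.5, -0.2, -0.2]
width: 0.0703
grasp_force: 0.0
```

Emit:
play_rows:
  increments:
    - [0,0,40,0]
    - [0,0,80,0]
    - [0,0,120,0]
    - [0,0,150,0]
    - [0,0,175,0]
    - [0,0,190,0]
    - [0,0,196,0]
    - [0,0,196,0]

```text
t: 2.4
position: [0.3877, 0.0526, 0.0168]
eef_rot: [-0.001, 0.068, 0.998, 0.0]
ft_force: [-0.0, -0.1, 0.4]
width: 0.0705
grasp_force: 0.0
```

Emit:
play_rows:
  increments:
    - [-6,0,0,0]
    - [-12,0,0,0]
    - [-17,0,0,0]
    - [-21,0,0,0]
    - [-25,0,0,0]
    - [-29,0,0,0]
    - [-33,0,0,0]
    - [-36,0,0,0]

```text
t: 3.2
position: [0.4244, 0.046, 0.0174]
eef_rot: [-0.0, 0.07, 0.998, 0.0]
ft_force: [-3.4, 1.0, 2.9]
width: 0.0703
grasp_force: 1.7
```

Emit:
play_rows:
  increments:
    - [-2,0,0,0]
    - [-4,0,0,0]
    - [-4,0,0,0]

```text
t: 3.5
position: [0.4288, 0.0454, 0.0174]
eef_rot: [0.001, 0.07, 0.998, 0.0]
ft_force: [-1.4, -0.4, -0.5]
width: 0.0705
grasp_force: 0.5
```

```bash
cat > m.py <<'E'
from h import *
import sys
th=np.radians(8.0); ex=np.array([np.sin(th),np.cos(th)]); ey=np.array([-np.cos(th),np.sin(th)]); O=np.array([.5127,.2153])
def tm(p): d=np.asarray(p)[...,:2]-O; return np.stack([d@ex,d@ey],-1)*1000
def tray(tag):
  for n in ('top','scene'):
    f=snap(n,tag+n); C=cloud(f); z=C[...,2]; M=tm(C)
    m=((z>.016)&(z<.036)&(M[...,0]>-290)&(M[...,0]<100)&(abs(M[...,1])<100))
    g=f['color'].max(2); 
    gm=(m&(g>140)&(z<.031)).astype(np.uint8); gm=cv2.morphologyEx(gm,cv2.MORPH_CLOSE,np.ones((5,5)))
    c=max(cv2.findContours(gm,0,2)[0],key=cv2.contourArea); q=tm(plane(f,c.reshape(-1,2),.03))
    print(n,'grille (machine mm)',cv2.minAreaRect(q.astype(np.float32)))
    k,l,s,_=cv2.connectedComponentsWithStats(m.astype(np.uint8)); 
    cy,cx=c[:,0,1].mean(),c[:,0,0].mean(); i=l[int(cy),int(cx)]
    print(n,'slab',cv2.minAreaRect(M[l==i].astype(np.float32)))
  s=robot.sense(); print('tcp m',tm(s['position']),s['position'],s['eef_rot'],s['ft_force'])
if __name__=='__main__': tray(sys.argv[1])
E
python3 m.py a
```

```text
top grille (machine mm) ((-11.056102752685547, -65.32432556152344), (26.482698440551758, 90.255126953125), 89.60484313964844)
top slab ((-9.290092468261719, -64.39774322509766), (31.13060760498047, 94.85541534423828), 89.60005950927734)
scene grille (machine mm) ((22.96308135986328, 62.15367889404297), (97.6993408203125, 26.835268020629883), 0.3276100158691406)
scene slab ((19.745731353759766, 67.67652893066406), (71.9698257446289, 143.38014221191406), 71.91968536376953)
tcp m [-179.9429571    59.49679909] [0.428739   0.04538859 0.01744811] [6.66134520e-04 6.96823816e-02 9.97569003e-01 8.02148233e-05] [-1.06341658  0.46072044 -1.16398671]
```

View pics/atop.png

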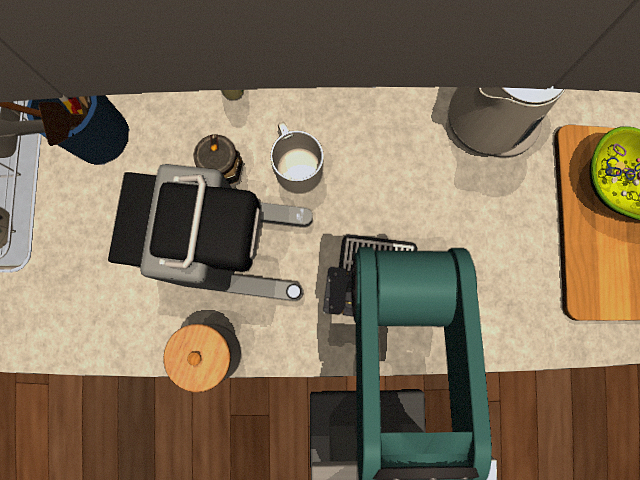

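Emit:
play_rows:
  increments:
    - [-2,0,0,0]
    - [-3,0,0,0]
    - [-3,0,0,0]
    - [10,0,0,0]
    - [25,0,0,0]

```text
t: 4.1
position: [0.4036, 0.0488, 0.0177]
eef_rot: [0.001, 0.07, 0.998, -0.0]
ft_force: [0.1, 0.2, -0.3]
width: 0.0708
grasp_force: 0.0
```

Emit:
play_rows:
  increments:
    - [0,-30,-40,8]
    - [0,-70,-80,16]
    - [0,-110,-80,24]
    - [0,-150,-80,32]
    - [0,-180,-80,40]
    - [0,-180,-80,48]
    - [0,-180,-80,56]
    - [0,-180,-80,64]
  gripper: -0.05

```text
t: 4.9
position: [0.3782, -0.1298, 0.0976]
eef_rot: [0.001, 0.591, 0.807, 0.0]
ft_force: [0.1, 0.0, -0.3]
width: 0.045
grasp_force: 0.0
```

```bash
sed -i 's/M\[...,0\]<100)/M[...,0]<float(sys.argv[2]))/' m.py; python3 m.py b -62
```

```text
top grille (machine mm) ((-176.39508056640625, 0.9656982421875), (82.5334243774414, 114.96834564208984), 89.98123168945312)
top slab ((-176.95458984375, 1.4657211303710938), (129.62179565429688, 96.30567932128906), 0.03907949477434158)
scene grille (machine mm) ((-173.49627685546875, -0.6658973693847656), (116.53276824951172, 82.9340591430664), 0.06250078231096268)
scene slab ((-173.6162872314453, -0.21548843383789062), (101.63804626464844, 131.05853271484375), 89.72969055175781)
tcp m [-360.13728417   85.1728134 ] [ 0.37823466 -0.12947869  0.09759817] [6.75741118e-04 5.87789120e-01 8.09013898e-01 8.13224081e-05] [ 0.26553466  0.31050507 -0.04220123]
```

View pics/btop.png

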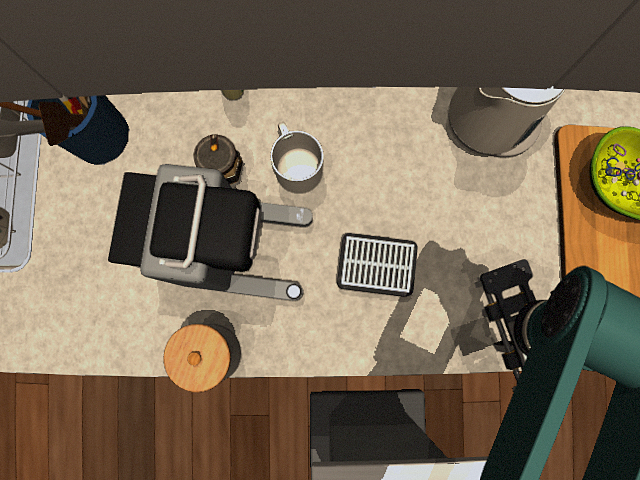

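Emit:
play_rows:
  increments:
    - [12,30,0,8]
    - [24,60,0,16]
    - [37,90,0,24]
    - [50,119,0,26]
    - [50,119,0,26]

```text
t: 5.5
position: [0.478, -0.0429, 0.0976]
eef_rot: [0.0, 0.752, 0.659, 0.001]
ft_force: [-0.3, -0.7, 0.5]
width: 0.0444
grasp_force: 0.0
```

```bash
python3 -c "
from m import *
s=robot.sense();print(tm(s['position']),s['position'],s['eef_rot'])"
```

```text
[-260.48943407   -1.57468117] [ 0.47800623 -0.04287352  0.09758141] [3.19071832e-04 7.52486505e-01 6.58606966e-01 9.06454742e-04]
```

Emit:
play_rows:
  increments:
    - [0,-2,30,0.4]
    - [0,-2,55,0.4]
    - [0,-2,72,0.4]
    - [0,-2,80,0.4]
    - [0,-2,80,0.4]

```text
t: 6.0
position: [0.4728, -0.0449, 0.0165]
eef_rot: [-0.001, 0.757, 0.654, -0.001]
ft_force: [-0.1, -0.1, -0.0]
width: 0.0449
grasp_force: 0.0
```

Emit:
play_rows:
  increments:
    - [6,0,0,0]
    - [11,0,0,0]
    - [15,0,0,0]
    - [19,0,0,0]
    - [23,0,0,0]
    - [28,0,0,0]
    - [33,0,0,0]
    - [38,0,0,0]

```text
t: 6.8
position: [0.4799, -0.007, 0.0177]
eef_rot: [0.0, 0.757, 0.653, 0.0]
ft_force: [0.2, -3.6, 3.2]
width: 0.0446
grasp_force: 2.0
```

Emit:
play_rows:
  increments:
    - [6,0,0,0]
    - [12,0,0,0]
    - [18,0,0,0]
    - [24,0,0,0]
    - [30,0,0,0]
    - [35,0,0,0]
    - [40,0,0,0]
    - [40,0,0,0]

```text
t: 7.6
position: [0.4854, 0.0337, 0.0172]
eef_rot: [-0.001, 0.757, 0.654, 0.001]
ft_force: [0.1, -0.5, 1.1]
width: 0.0442
grasp_force: 0.3
```

```bash
python3 m.py c -30
```

```text
top grille (machine mm) ((-99.12012481689453, 3.233001708984375), (86.87788391113281, 100.98308563232422), 89.49346160888672)
top slab ((-103.0028076171875, 1.4959602355957031), (96.51578521728516, 112.70431518554688), 89.6956787109375)
scene grille (machine mm) ((-72.044921875, -0.5634078979492188), (82.76219940185547, 44.29103088378906), 89.83849334716797)
scene slab ((254.63568115234375, 82.01947021484375), (1821.4207763671875, 969.1976928710938), 5.780648231506348)
tcp m [-183.83941078    2.07038676] [0.48506426 0.03353784 0.01685754] [-1.19887848e-03  7.56878803e-01  6.53554072e-01  3.39969123e-04] [-0.05318787 -0.30543229 -0.76423934]
```

View pics/cscene.png

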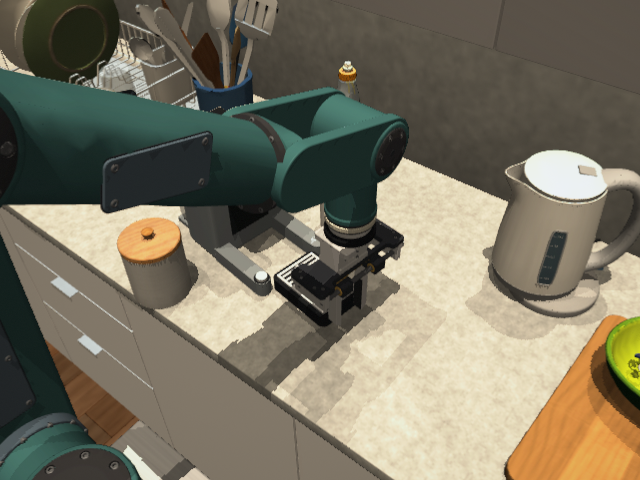

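Emit:
play_rows:
  increments:
    - [4,0,0,-0.4]
    - [8,0,0,-0.4]
    - [12,0,0,-0.4]
    - [16,0,0,-0.4]
    - [20,0,0,-0.4]
    - [24,0,0,-0.4]
    - [28,0,0,-0.4]
    - [32,0,0,-0.4]

```text
t: 8.5
position: [0.4902, 0.0644, 0.0175]
eef_rot: [-0.0, 0.755, 0.656, 0.0]
ft_force: [-0.4, -1.3, -1.5]
width: 0.0446
grasp_force: 0.6
```

```bash
python3 m.py d -10
```

```text
top grille (machine mm) ((-68.30874633789062, 0.8082771301269531), (82.29544830322266, 91.27432250976562), 89.9327621459961)
top slab ((-63.52589797973633, -0.6266250610351562), (158.89303588867188, 106.87980651855469), 89.97297668457031)
scene grille (machine mm) ((-27.534381866455078, 3.0340042114257812), (40.08615493774414, 91.64488983154297), 19.758169174194336)
scene slab ((254.9119873046875, 82.03366088867188), (1822.2421875, 969.2247924804688), 5.780647277832031)
tcp m [-152.06727433    1.09460215] [0.49045238 0.06486497 0.01763827] [-2.01548734e-04  7.54491151e-01  6.56309999e-01  4.96751633e-04] [-0.30744827 -0.55195679 -0.32405019]
```

View pics/dtop.png

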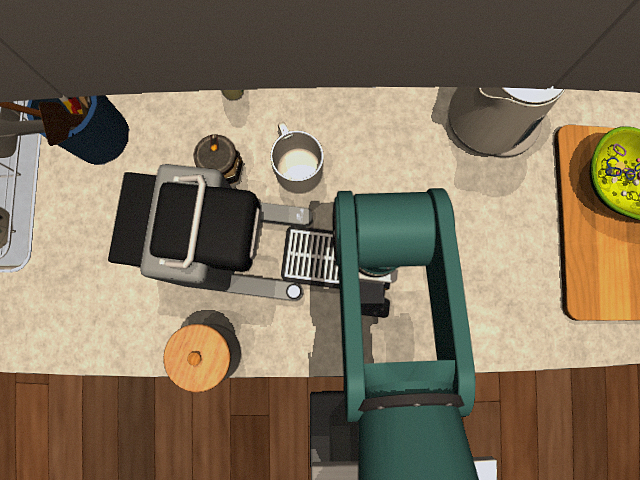

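The tray's leading edge, at about (285,253), is centred between the feet, and the push force stays low. I'll keep pushing.

Emit:
play_rows:
  increments:
    - [4,0,0,0]
    - [8,0,0,0]
    - [13,0,0,0]
    - [18,0,0,0]
    - [23,0,0,0]
    - [28,0,0,0]
    - [33,0,0,0]
    - [38,0,0,0]

```text
t: 9.4
position: [0.4957, 0.102, 0.0177]
eef_rot: [0.0, 0.755, 0.656, 0.0]
ft_force: [-0.7, -3.2, 2.1]
width: 0.0442
grasp_force: 1.6
```

Emit:
play_rows:
  increments:
    - [5,0,0,0]
    - [10,0,0,0]
    - [15,0,0,0]
    - [20,0,0,0]
    - [24,0,0,0]
    - [28,0,0,0]
    - [31,0,0,0]
    - [33,0,0,0]

```text
t: 10.2
position: [0.5002, 0.1346, 0.0175]
eef_rot: [-0.0, 0.755, 0.656, 0.0]
ft_force: [-0.6, -4.1, 3.2]
width: 0.0449
grasp_force: 2.0
```

Emit:
play_rows:
  increments:
    - [1,0,0,0]
    - [2,0,0,0]
    - [3,0,0,0]
    - [4,0,0,0]
    - [5,0,0,0]
    - [6,0,0,0]
    - [7,0,0,0]

```text
t: 10.9
position: [0.501, 0.1414, 0.0174]
eef_rot: [-0.0, 0.755, 0.656, -0.0]
ft_force: [-0.4, -3.1, 3.1]
width: 0.0444
grasp_force: 2.0
```

Emit:
play_rows:
  increments:
    - [1,0,0,0]
    - [2,0,0,0]

```text
t: 11.1
position: [0.5013, 0.1434, 0.0175]
eef_rot: [-0.0, 0.755, 0.656, 0.0]
ft_force: [-0.8, -4.0, 3.1]
width: 0.0446
grasp_force: 2.0
```

Emit:
play_rows:
  increments:
    - [1,0,0,0]
    - [2,0,0,0]

```text
t: 11.3
position: [0.5015, 0.145, 0.0175]
eef_rot: [0.0, 0.755, 0.656, -0.0]
ft_force: [-0.5, -6.2, 3.5]
width: 0.0447
grasp_force: 3.2
```

Emit:
play_rows:
  increments:
    - [1,0,0,0]
    - [2,0,0,0]

```text
t: 11.5
position: [0.5015, 0.145, 0.0175]
eef_rot: [0.002, 0.755, 0.656, -0.002]
ft_force: [-1.9, -11.9, 5.4]
width: 0.0447
grasp_force: 5.7
```

Emit:
play_rows:
  increments:
    - [1,0,0,0]
    - [1,0,0,0]

```text
t: 11.7
position: [0.5016, 0.145, 0.0175]
eef_rot: [0.002, 0.755, 0.656, -0.003]
ft_force: [-2.3, -11.6, 5.7]
width: 0.0444
grasp_force: 6.1
```

Emit:
play_rows:
  increments:
    - [-10,0,0,0]
    - [-25,0,0,0]
    - [-40,0,-20,0]
    - [-60,0,-60,0]
    - [-90,0,-90,0]
    - [-110,0,-110,0]
    - [-110,0,-110,0]
  gripper: -1

```text
t: 12.4
position: [0.4886, 0.0376, 0.1309]
eef_rot: [0.002, 0.756, 0.655, 0.003]
ft_force: [0.5, 0.0, -0.6]
width: 0.0003
grasp_force: 0.0
```

```bash
python3 m.py e 10
python3 - <<'E'
from h import *
a=cv2.imread('pics/etop.png')[170:320,200:400]; b=cv2.imread('pics/escene.png')[190:340,180:380]
cv2.imwrite('pics/e2.png',cv2.resize(np.hstack([a,b]),(800,300),interpolation=cv2.INTER_CUBIC))
E
```

```text
top grille (machine mm) ((-23.536113739013672, 0.9292449951171875), (82.62940979003906, 66.92544555664062), 89.95458984375)
top slab ((-27.235294342041016, -0.6901473999023438), (74.37123107910156, 159.17262268066406), 0.00833059474825859)
scene grille (machine mm) ((-22.96502685546875, 16.980838775634766), (117.74443817138672, 62.430816650390625), 89.3523941040039)
scene slab ((-26.886150360107422, 12.004207611083984), (73.82304382324219, 135.9555206298828), 0.2840578556060791)
tcp m [-177.72760869    1.40143176] [0.4865773  0.03949707 0.1270701 ] [-5.55928549e-04  7.55005921e-01  6.55717367e-01  6.95755748e-04] [-0.30672912 -0.27941672  0.20127548]
```

View pics/e2.png

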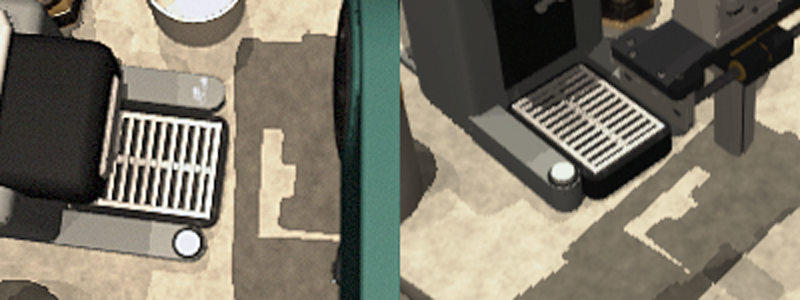

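Emit:
play_rows:
  increments:
    - [34,-16,0,0]
    - [68,-32,0,0]
    - [102,-48,0,0]
    - [136,-63,0,0]
    - [136,-63,0,0]

```text
t: 13.0
position: [0.4403, 0.187, 0.1251]
eef_rot: [-0.002, 0.752, 0.659, -0.001]
ft_force: [-0.5, -0.4, -0.3]
width: 0.0005
grasp_force: 0.0
```

```bash
python3 -c "
from m import *
f={k:v for k,v in np.load('pics/etop.npz').items()}
print('canister',tm(plane(f,[[197,357],[231,357],[197,324]],.14)))
s=robot.sense();print(tm(s['position']),s['position'],s['eef_rot'],s['ft_force'])"
```

```text
canister [[ 78.78868656 182.97201986]
 [ 29.27414113 175.95834163]
 [ 85.91108507 135.67913585]]
[-38.1112097   67.71570987] [0.44033924 0.18698389 0.1250523 ] [-0.00225035  0.75235028  0.65875826 -0.00124049] [-0.47701131 -0.42558169 -0.34090322]
```

Emit:
play_rows:
  increments:
    - [-3,2.5,25,0]
    - [-3,2.5,50,0]
    - [-3,2.5,65,0]
    - [-3,2.5,73,0]
    - [-3,2.5,73,0]

```text
t: 13.5
position: [0.4437, 0.179, 0.0521]
eef_rot: [-0.001, 0.755, 0.656, -0.002]
ft_force: [0.2, -0.0, -1.1]
width: 0.0006
grasp_force: 0.0
```

Emit:
play_rows:
  increments:
    - [0,0,1.5,0]
    - [0,0,3,0]
    - [0,0,4.5,0]
    - [0,0,6,0]
    - [0,0,7,0]

```text
t: 14.0
position: [0.4455, 0.1795, 0.0477]
eef_rot: [0.0, 0.755, 0.656, 0.0]
ft_force: [-1.1, -0.3, 0.3]
width: 0.0001
grasp_force: 0.0
```

Emit:
play_rows:
  increments:
    - [3,-3,0,0]
    - [3,-3,1,0]
    - [3,-3,2,0]

```text
t: 14.3
position: [0.4427, 0.1831, 0.0456]
eef_rot: [-0.0, 0.755, 0.656, 0.0]
ft_force: [-0.4, 0.7, 1.5]
width: 0.0002
grasp_force: 0.8
```

Emit:
play_rows:
  increments:
    - [0,0,1,0]
    - [0,0,2,0]
    - [0,0,3,0]

```text
t: 14.6
position: [0.4427, 0.1831, 0.0427]
eef_rot: [-0.0, 0.755, 0.656, 0.0]
ft_force: [-2.4, 0.8, 3.2]
width: 0.0005
grasp_force: 1.7
```

Emit:
play_rows:
  increments:
    - [0,0,1,0]
    - [0,0,2,0]
    - [0,0,2,0]
    - [0,0,2,0]

```text
t: 15.0
position: [0.4427, 0.1831, 0.0421]
eef_rot: [-0.0, 0.755, 0.656, 0.0]
ft_force: [-4.7, -0.6, 10.9]
width: 0.0004
grasp_force: 5.2
```

The button is hard down: the tip is at 34 mm and the force is 11 N. Releasing.

Emit:
play_rows:
  increments:
    - [0,0,-5,0]
    - [0,0,-20,0]
    - [0,0,-50,0]
    - [0,0,-80,0]
    - [-30,0,-90,0]
    - [-60,0,-90,0]
    - [-100,0,-90,0]
    - [-100,0,-90,0]

```text
t: 15.8
position: [0.4286, 0.0801, 0.1302]
eef_rot: [0.001, 0.756, 0.654, -0.001]
ft_force: [0.7, 0.6, -1.0]
width: 0.0006
grasp_force: 0.0
```

```bash
python3 m.py g 10
python3 - <<'E'
from h import *
a=cv2.imread('pics/gtop.png')[170:320,200:400]; b=cv2.imread('pics/gscene.png')[190:340,180:380]
cv2.imwrite('pics/g2.png',cv2.resize(np.hstack([a,b]),(800,300),interpolation=cv2.INTER_CUBIC))
E
```

```text
top grille (machine mm) ((-23.30804443359375, 0.9993133544921875), (82.34879302978516, 66.49626159667969), 89.96124267578125)
top slab ((-27.270427703857422, -0.6547927856445312), (74.47789764404297, 159.09298706054688), 0.038692083209753036)
scene grille (machine mm) ((-19.225444793701172, 29.334272384643555), (94.78630065917969, 47.81817626953125), 76.33163452148438)
scene slab ((273.26861572265625, 83.26092529296875), (1858.856201171875, 970.48095703125), 5.780654430389404)
tcp m [-142.52117972   64.52625319] [0.4289666  0.08314615 0.13022831] [3.36975342e-05 7.55415564e-01 6.55245978e-01 1.78590372e-04] [-0.65311754  0.64196487  0.62382843]
```

View pics/g2.png

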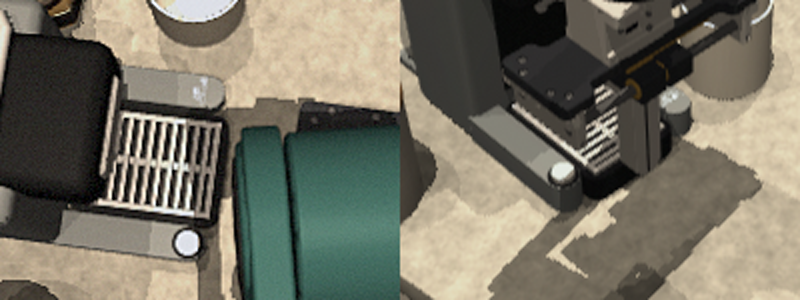

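The tray is unchanged and home, the button is up, and the gripper is clear in the air. Handing in.

```bash
python3 -c "
from rig import robot
print(robot.close_job())"
```

```text
the job is handed in; nothing more can be done
None
```

I pushed the tray home against the back of the gap, pressed the rinse button fully down and released it. The job was handed in at about 16 s with the arm clear; the hand-in call returned no verdict.

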